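Set the blank feed selector of a skiving machine by its clicks and lock it

TASK

Set the feed of the skiving machine for an insole edge: turn the blank round selector knob anticlockwise (seen from above) until it rests at its end stop, without forcing it, then turn it clockwise by exactly four clicks from there. Leave it resting in that click, then push the lock lever all the way over to the machine's rear, and leave the small tin, the glue jar and the heat gun where they are.

Things in the scene. Friction and masses are not known exactly. Their poses are not given: they have to be found in the camera images.
- machine: Bench skiving machine: grey cast bed 220 (x) x 300 (y) mm with a flat steel top 60 mm above the bench, fixed. Origin: centre of its underside. +x points to its rear, where a roller bridge runs along the rear edge (45 mm deep, 45 mm above the top). Selector and lock lever stand nearer the front edge, 160 mm apart along its y; which is on the left varies.
- selector_knob (a point): Blank selector knob: point on its vertical axis, half-way up, not turning with it. Black ribbed cylinder, diameter 42 mm, 34 mm tall, no mark of any kind, turns about the vertical. It stands on a dark ring (diameter 66 mm, top 17 mm below this point) on an aluminium drum (diameter 74 mm, 36 mm tall). It has nine notches over some 150 degrees and starts at about the fourth to seventh, unknown which.
- selector_top (a point): Centre of the knob's top face. Fully anticlockwise (from above) it rests in its first notch, the end stop 2 degrees beyond. A click clockwise brings the next notch, 15 to 23 degrees on, unevenly. Leaving a notch takes 0.1 to 0.6 N m; that falls to nothing half-way, then reverses and pulls the knob in; left there, it settles. At a stop the resistance rises on past 0.7 N m.
- stop_lug (a point): Small steel lug on the dark ring under the knob, 29 mm from its axis; its x axis points to the axis and on to the feed pin. The ring carries plunger and end stops on a stiff torsion spring (12 N m per radian, either way). Twisting the knob with more than about 1.2 N m shifts the lug by more than 3 mm from its rest place: the selector has been forced.
- selector_base: Aluminium drum (diameter 74 mm, 36 mm tall) that carries ring and knob, fixed on the machine. Origin: centre of its underside, on the knob's axis. Its yaw differs each time and says nothing about where the knob stands.
- feed_pin_root (a point): Point on the thin steel feed pin (diameter 3 mm) in the rim of the dark ring, opposite the lug: 61.0 mm from the lug across the axis when the knob is in its first notch. The pin creeps outwards by 0.6 mm per radian of knob turned clockwise, 0.16 to 0.24 mm per click: too little to see or to measure here.
- lock_tip (a point): Centre of the black ball (diameter 26 mm) on the lock lever: a rod 10 mm thick, 80 mm from pivot to ball centre, turning about the block's y axis. It starts leaning to the block's -x side, the ball 92 to 98 mm above the machine top; pushed over it passes 102 mm in mid-swing and ends at 92 mm, 38 mm beyond the pivot. It stays where it is left; about 1 N moves it.
- lock_base: Aluminium block 70 x 50 x 25 mm under the lock lever, fixed on the machine. Origin: centre of its underside; the pivot is 22 mm above it. Its +x is the direction in which the lever is pushed over (towards the machine's rear).
- lock (a joint): Angle of the lock lever, rad: 0 leaning to the front (start), 1.0 fully over to the rear.
- tin_mid (a point): Centre of a small loose steel tin, diameter 38 mm, 22 mm tall, standing on the machine top between and in front of selector and lever.
- glue: Loose glue jar, diameter 66 mm, 100 mm tall, on the bench. Origin: centre of its underside.
- heat_gun: Loose green heat gun lying on the bench, about 230 x 200 x 64 mm. Origin: under its barrel.

How it is judged:
By the outcome, as a careful person would: the job done as asked, in the order asked, and still so for the second after the job is handed in, with the robot touching nothing.
It also fails if it takes over 72 s, if anything falls off the work surface, if the arm or the gripper's body presses on something with over 40 N, if the wrist force passes 120 N, or if a joint passes its speed limit or range.

ROBOT

A 6-joint arm with a two-finger parallel gripper is mounted at the origin on the work surface. World frame = base frame: x ahead of the robot, y to its left, z up, the work surface at z = 0. Lengths are in m, angles in rad, forces in N, time in s.
With the tool pointing down it reaches from about 0.35 to 0.925 m from the base axis. Payload 6.4 kg.
Tool frame: the origin (TCP) lies on the centre line of the jaws, within the pads' length; the fingertips stand 14 mm ahead of it and the grasp point (between the pads) lies 5 mm behind it (env.tip_reach is the distance from the TCP to the fingertips, in m); z points along the fingers, y is the direction in which the jaws open and shut (so a half turn about z gives the same grasp; the last joint's range is limited). The gripper opens to 94 mm and grips with 3 to 60 N. Pads are 16 mm wide; open, the fingers measure 119 mm over their backs; the gripper's body (75 mm by 177 mm) begins 78 mm behind the grasp point.
Start: joints at [-1.313, 0.245, 1.558, -0, 1.339, -0.174], TCP at [0.272, -0.59, 0.219] pointing down, gripper open.
Joint ranges: [-3.13, 3.13], [-1.02, 2.26], [0.13, 2.54], [-0.95, 4.09], [0.21, 2.88], [-2.74, 2.74]. Speed limits (rad/s): [2.57, 2.57, 3.14, 3.14, 3.14, 3.14].

INTERFACE

Orientations are given as a unit quaternion [x, y, z, w].
In Python, from cell import env, vision gives the robot as it stands.
- The arm moves only by the tool carry_out, never from a script. Its argument "increments" is one flat list of numbers, 6 for each row, row after row: the shift along the world's x, y, z each as a share of 0.12 m, from -1 to 1, then the turn, a rotation vector about the world's x, y, z each as a share of 90 degrees, from -1 to 1. In form: [x, y, z, wx, wy, wz, x, y, z, wx, wy, wz, ...]. A call has 1 to 8 rows; each row is the pose to reach, as a shift and turn from the pose commanded when the call began; what a row does not reach only later rows make up. A row lasts 1/8 s, in which the tool goes at most 62.5 mm and 10.7 degrees, less where a joint would pass 70% of its speed; a pose out of reach is approached as far as the arm can. A call with a number of a shift or a turn outside -1 to 1 is refused whole. A call with a gripper value outside its range is refused whole. "fingers" is the opening in per cent of the stroke, from 0 (shut) to 100 (fully open), set as the call begins (left out, the last holds). The fingers move at their own pace and stop on an object; "squeeze" is the grip in N (left out, the last holds). Time passes only in rows, so rows that repeat a pose let the fingers close. It gives the time, the measured TCP pose, the force and the opening at its end, in the units of the state.
- env.observe(): the state, without advancing time (a new reading comes with each control period).
- vision.camera(name): name is "side" or "top"; returns the picture (420x560x3 uint8, blue, green, red); there is no depth.
- vision.get_calibration(name): a dict with "fx", "fy", "cx", "cy" (pixels), "distortion" ([k1, k2, p1, p2, k3] as OpenCV has them; the pictures are not rectified), "origin" and "orientation" of the camera in the world. Camera axes: x right, y up, looking along -z (the intrinsics and any distortion apply to the point x, -y, -z); pixel columns grow to the right and rows downward; lengths in m; the calibration is good to about 2 mm. A picture is of the moment at which its call begins. get_calibration takes no time and is no camera call.
- env.job_done(): hands the job in, once; it reports no verdict.
Trained networks look in the newest picture that a camera, given by its name, has taken for a name from the list of things; names that differ only in an ending like _2 or _b are one class to them, and where a whole thing is asked for, a point or a joint stands for the part that bears it (a point fixed in the world has none). Each returns a list of dicts, best first, with "score" (0 to 1); they miss things now and then, are a little off and sometimes report something else, mostly with a low value. They report only what shows in the picture. A call takes as long as a camera call.
- vision.masks_of(name, camera): "region" (420x560 bool, what is visible of it).
- vision.mark_of(name, camera): "point" ([x, y, z] in m, in world coordinates, good to about 4 mm: a listed point, or the origin of a listed thing).
The state is a dict: "time": time; "joint_pos": joint angles; "qd": joint speeds; "effort": joint torques, N m; "tcp_pos": TCP position; "tool_rot": TCP orientation; "wrist_force": force on the tool from outside, world axes, zero at the start; "moment": the same for the moment, N m; "finger_gap": opening from 0.0 (shut) to 1.0 (fully open).
Only numpy, scipy, OpenCV 4.12 (cv2) and the standard library are available. Lean on these libraries where they do the work, as an engineer would, in place of code of your own. Each camera call takes 0.05 s, during which the arm holds its last target. There are 200 camera calls.

## Working session

There is one attempt and no reset: what is moved stays moved. The work goes in short steps, Python scripts to look and compute and a tool call to move; the robot and the scene stay as the last step left them, time stands still between calls to the robot, and variables do not carry over. Pictures are saved under pics/ and viewed, about 8 in all and at most 12, crops included, and the job is handed in when it is done.

Besides the shell and the picture viewer there is one more tool, called after ">>>" as a command line: name --argument value ..., lists and objects as JSON in quotes. carry_out: Moves the arm, as the interface text tells. Its arguments: {"type":"object","properties":{"increments":{"type":"array"},"fingers":{"type":"number"},"squeeze":{"type":"number"}},"required":["increments"]}

```bash
ls; mkdir -p pics
python3 - <<'E'
from cell import env, vision
import cv2
s=env.observe(); print({k:(v if not hasattr(v,'round') else v) for k,v in s.items()}, env.tip_reach)
for c in ("side","top"):
    cv2.imwrite(f"pics/{c}0.png",vision.camera(c))
    print(c,vision.get_calibration(c))
    for n in ["machine","selector_top","selector_knob","stop_lug","selector_base","feed_pin_root","lock_tip","lock_base","tin_mid","glue","heat_gun"]:
        r=vision.mark_of(n,c); print(n,[( [round(float(x),4) for x in q["point"]],round(q["score"],2)) for q in r[:2]])
print(env.observe()["time"])
E
```

```text
pics
{'time': 0.0, 'joint_pos': array([-1.31308840e+00,  2.45805141e-01,  1.55901557e+00, -3.78583521e-05,
        1.33867528e+00, -1.74136338e-01]), 'qd': array([-0.00022839,  0.00155173,  0.00017561,  0.00155741,  0.00132014,
       -0.00073191]), 'effort': array([-1.08724678e-03, -4.15826511e+01, -3.14607275e+01,  6.84133661e-02,
        3.32283718e-02, -1.62627243e-04]), 'tcp_pos': array([ 0.2718812 , -0.58977371,  0.21835021]), 'tool_rot': array([ 9.76777865e-01,  2.14252411e-01, -5.81558244e-05, -9.50065889e-04]), 'wrist_force': array([0.82517225, 0.34979428, 0.25380118]), 'moment': array([-0.0022155 ,  0.05884173, -0.03395931]), 'finger_gap': 1.0028117127533935} 0.014
side {'fx': 380.6019346876259, 'fy': 380.6019346876259, 'cx': 281.2516435254778, 'cy': 212.002862500889, 'distortion': array([-0.00383806,  0.        ,  0.        ,  0.        ,  0.        ]), 'origin': array([0.13120979, 0.66920661, 1.0399285 ]), 'orientation': array([-0.09567537,  0.3344727 ,  0.8944618 , -0.28091338])}
machine [([0.5628, 0.0669, 0.0019], 0.92)]
selector_top [([0.5196, 0.1395, 0.1364], 0.61)]
s
[... 576 characters left out ...]
n': array([ 0.42842243, -0.00186702,  1.1517252 ]), 'orientation': array([ 0.03590342, -0.04620226, -0.69810518,  0.71360035])}
machine [([0.5585, 0.06, 0.0024], 0.77)]
selector_top [([0.5176, 0.1376, 0.1371], 0.76)]
selector_knob [([0.5232, 0.1406, 0.118], 0.62), ([0.5162, 0.1392, 0.1394], 0.49)]
stop_lug [([0.5473, 0.1536, 0.1047], 0.71), ([0.5211, -0.4656, 0.0015], 0.34)]
selector_base [([0.5167, 0.1415, 0.0604], 0.74)]
feed_pin_root []
lock_tip [([0.4969, -0.0181, 0.1515], 0.43), ([0.5246, 0.4623, -0.0019], 0.42)]
lock_base [([0.5253, -0.015, 0.0653], 0.65)]
tin_mid [([0.4725, 0.0658, 0.0706], 0.59)]
glue [([0.5215, 0.4645, 0.0007], 0.65)]
heat_gun [([0.5181, -0.4665, -0.004], 0.71)]
1.2
```

View pictures.

View pics/top0.png

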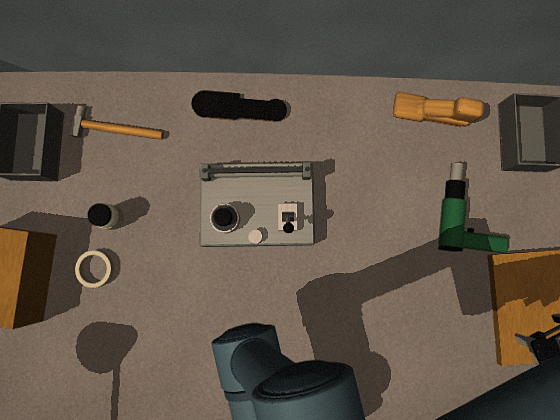

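View pics/side0.png

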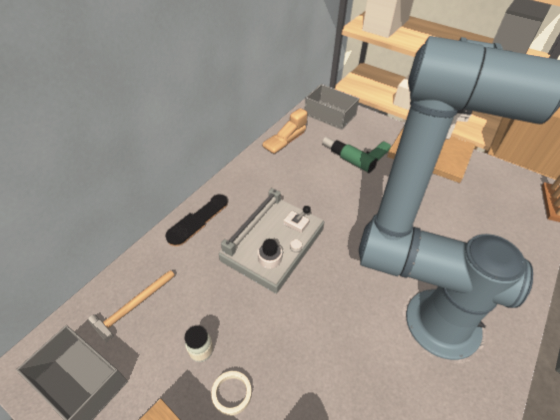

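The top view shows the machine near (257,205), the knob at (223,217), the lock ball at (288,228) and the tin at (256,236). The side view agrees: knob (269,248), ball (307,210), tin (295,245). The network marks fit the heights and the 160 mm spacing, so the knob axis is about (0.519, 0.140). I'm moving above it.

>>> carry_out --increments '[0.34, 1, 0, 0, 0, 0, 0.34, 1, 0, 0, 0, 0, 0.34, 1, 0, 0, 0, 0]' --fingers 100 --squeeze 40

```text
time: 1.58
tcp_pos: [0.3138, -0.4671, 0.219]
tool_rot: [0.976, 0.216, 0.0, -0.001]
wrist_force: [-0.3, -0.3, -0.2]
finger_gap: 1.0
```

>>> carry_out --increments '[0.34, 1, 0, 0, 0, 0, 0.34, 1, 0, 0, 0, 0, 0.34, 1, 0, 0, 0, 0]'

```text
time: 1.95
tcp_pos: [0.3545, -0.3485, 0.2197]
tool_rot: [0.976, 0.216, 0.0, 0.0]
wrist_force: [-1.4, -0.2, -0.5]
finger_gap: 0.999
```

>>> carry_out --increments '[0.34, 1, 0, 0, 0, 0, 0.34, 1, 0, 0, 0, 0, 0.34, 1, 0, 0, 0, 0]'

```text
time: 2.33
tcp_pos: [0.3954, -0.2292, 0.2199]
tool_rot: [0.976, 0.216, 0.0, 0.001]
wrist_force: [-0.5, -1.1, 0.0]
finger_gap: 1.0
```

>>> carry_out --increments '[0.34, 1, 0, 0, 0, 0, 0.34, 1, 0, 0, 0, 0, 0.34, 1, 0, 0, 0, 0]'

```text
time: 2.7
tcp_pos: [0.4364, -0.1094, 0.2199]
tool_rot: [0.976, 0.216, 0.0, 0.0]
wrist_force: [-0.0, -1.3, -0.5]
finger_gap: 1.0
```

>>> carry_out --increments '[0.34, 1, 0, 0, 0, 0, 0.34, 1, 0, 0, 0, 0, 0.34, 1, 0, 0, 0, 0]'

```text
time: 3.08
tcp_pos: [0.4774, 0.0101, 0.2198]
tool_rot: [0.976, 0.216, 0.0, 0.0]
wrist_force: [0.5, -0.8, 0.2]
finger_gap: 0.999
```

>>> carry_out --increments '[0.34, 1, 0, 0, 0, 0, 0.34, 1, 0, 0, 0, 0, 0.34, 1, 0, 0, 0, 0, 0.34, 1, 0, 0, 0, 0]'

```text
time: 3.58
tcp_pos: [0.5175, 0.1273, 0.2192]
tool_rot: [0.977, 0.213, -0.0, 0.0]
wrist_force: [0.3, -0.8, 0.1]
finger_gap: 1.001
```

```bash
cat > st.py <<'E'
from cell import env
from scipy.spatial.transform import Rotation as R
import numpy as np
s=env.observe()
x=R.from_quat(s["tool_rot"]).as_matrix()[:,0]
print("t %.2f yaw %.2f tcp"%(s["time"],np.degrees(np.arctan2(x[1],x[0]))),s["tcp_pos"].round(4),"F",s["wrist_force"].round(1),"M",s["moment"].round(3),"gap %.1fmm j6 %.2f eff6 %.3f j1 %.2f"%(94*s["finger_gap"],s["joint_pos"][5],s["effort"][5],s["joint_pos"][0]))
E
python3 st.py
```

```text
t 3.58 yaw 24.60 tcp [0.5175 0.1273 0.2192] F [ 0.3 -0.8  0.1] M [-0.003 -0.008  0.018] gap 94.1mm j6 1.17 eff6 0.001 j1 0.03
```

>>> carry_out --increments '[0.012, 0.106, 0, 0, 0, 0, 0.012, 0.106, -0.4, 0, 0, 0, 0.012, 0.106, -0.76, 0, 0, 0, 0.012, 0.106, -0.76, 0, 0, 0]'

```text
time: 4.08
tcp_pos: [0.5157, 0.1414, 0.1251]
tool_rot: [0.977, 0.213, -0.004, -0.001]
wrist_force: [0.1, 0.9, 0.7]
finger_gap: 1.0
```

```bash
python3 st.py
```

```text
t 4.08 yaw 24.65 tcp [0.5157 0.1414 0.1251] F [0.1 0.9 0.7] M [0.036 0.018 0.068] gap 94.0mm j6 1.20 eff6 0.001 j1 0.06
```

>>> carry_out --increments '[0.02, 0, 0, 0, 0, 0, 0.02, 0, 0, 0, 0, 0, 0.02, 0, 0, 0, 0, 0, 0.02, 0, 0, 0, 0, 0, 0.02, 0, 0, 0, 0, 0, 0.02, 0, 0, 0, 0, 0]' --fingers 0 --squeeze 40

```text
time: 4.82
tcp_pos: [0.521, 0.1418, 0.1285]
tool_rot: [0.977, 0.214, 0.0, 0.001]
wrist_force: [1.0, -3.2, 0.7]
finger_gap: 0.438
```

```bash
python3 st.py
```

```text
t 4.83 yaw 24.76 tcp [0.521  0.1418 0.1285] F [ 1.  -3.2  0.7] M [-0.622 -0.165 -0.016] gap 41.2mm j6 1.20 eff6 -0.010 j1 0.06
```

>>> carry_out --increments '[0, 0, 0, 0, 0, 0.05, 0, 0, 0, 0, 0, 0.05]'

```text
time: 5.08
tcp_pos: [0.5209, 0.1419, 0.1285]
tool_rot: [0.968, 0.252, 0.0, 0.0]
wrist_force: [0.1, -3.4, -2.1]
finger_gap: 0.437
```

```bash
python3 st.py
```

```text
t 5.08 yaw 29.20 tcp [0.5209 0.1419 0.1285] F [ 0.1 -3.4 -2.1] M [-0.542 -0.053  0.047] gap 41.1mm j6 1.12 eff6 -0.086 j1 0.06
```

>>> carry_out --increments '[0, 0, 0, 0, 0, 0.04, 0, 0, 0, 0, 0, 0.04]'

```text
time: 5.32
tcp_pos: [0.5209, 0.142, 0.1284]
tool_rot: [0.959, 0.282, 0.0, 0.0]
wrist_force: [0.4, -3.4, 1.4]
finger_gap: 0.441
```

```bash
python3 st.py; python3 st.py
```

```text
t 5.33 yaw 32.78 tcp [0.5209 0.142  0.1284] F [ 0.4 -3.4  1.4] M [-0.745 -0.097  0.133] gap 41.4mm j6 1.06 eff6 0.000 j1 0.06
t 5.33 yaw 32.78 tcp [0.5209 0.142  0.1284] F [ 0.4 -3.4  1.4] M [-0.745 -0.097  0.133] gap 41.4mm j6 1.06 eff6 0.000 j1 0.06
```

>>> carry_out --increments '[0, 0, 0, 0, 0, 0.04, 0, 0, 0, 0, 0, 0.04]'

```text
time: 5.58
tcp_pos: [0.5208, 0.1421, 0.1284]
tool_rot: [0.95, 0.312, 0.0, 0.0]
wrist_force: [-0.5, -3.2, 2.1]
finger_gap: 0.44
```

```bash
python3 st.py
```

```text
t 5.58 yaw 36.36 tcp [0.5208 0.1421 0.1284] F [-0.5 -3.2  2.1] M [-0.713 -0.046  0.153] gap 41.4mm j6 0.99 eff6 0.093 j1 0.06
```

>>> carry_out --increments '[0, 0, 0, 0, 0, 0.03, 0, 0, 0, 0, 0, 0.03]'

```text
time: 5.82
tcp_pos: [0.5208, 0.1422, 0.1285]
tool_rot: [0.943, 0.334, 0.0, 0.0]
wrist_force: [0.1, -5.3, 1.9]
finger_gap: 0.439
```

```bash
python3 st.py
```

```text
t 5.83 yaw 39.03 tcp [0.5208 0.1422 0.1285] F [ 0.1 -5.3  1.9] M [-0.712 -0.006  0.012] gap 41.3mm j6 0.95 eff6 -0.039 j1 0.06
```

>>> carry_out --increments '[0, 0, 0, 0, 0, 0.04, 0, 0, 0, 0, 0, 0.04]'

```text
time: 6.08
tcp_pos: [0.5207, 0.1423, 0.1284]
tool_rot: [0.932, 0.363, -0.0, 0.0]
wrist_force: [0.1, -3.6, 3.2]
finger_gap: 0.438
```

```bash
python3 st.py
```

```text
t 6.08 yaw 42.60 tcp [0.5207 0.1423 0.1284] F [ 0.1 -3.6  3.2] M [-0.725  0.144 -0.129] gap 41.2mm j6 0.88 eff6 -0.217 j1 0.06
```

>>> carry_out --increments '[0, 0, 0, 0, 0, 0.03, 0, 0, 0, 0, 0, 0.03]'

```text
time: 6.32
tcp_pos: [0.5206, 0.1424, 0.1284]
tool_rot: [0.923, 0.385, -0.0, -0.0]
wrist_force: [-0.5, -3.6, 4.3]
finger_gap: 0.443
```

```bash
python3 st.py
```

```text
t 6.33 yaw 45.26 tcp [0.5206 0.1424 0.1284] F [-0.5 -3.6  4.3] M [-0.615  0.29  -0.31 ] gap 41.7mm j6 0.84 eff6 -0.448 j1 0.06
```

>>> carry_out --increments '[0, 0, 0, 0, 0, 0.02, 0, 0, 0, 0, 0, 0.02]'

```text
time: 6.58
tcp_pos: [0.5207, 0.1424, 0.1284]
tool_rot: [0.916, 0.401, -0.0, 0.0]
wrist_force: [-2.1, -3.4, 3.4]
finger_gap: 0.438
```

```bash
python3 st.py
```

```text
t 6.58 yaw 47.26 tcp [0.5207 0.1424 0.1284] F [-2.1 -3.4  3.4] M [-0.552  0.408 -0.123] gap 41.1mm j6 0.80 eff6 -0.137 j1 0.06
```

>>> carry_out --increments '[0, 0, 0, 0, 0, 0.05, 0, 0, 0, 0, 0, 0.05]'

```text
time: 6.82
tcp_pos: [0.5206, 0.1425, 0.1284]
tool_rot: [0.9, 0.436, -0.0, -0.0]
wrist_force: [-3.8, -3.5, 2.6]
finger_gap: 0.438
```

```bash
python3 st.py
```

```text
t 6.83 yaw 51.74 tcp [0.5206 0.1425 0.1284] F [-3.8 -3.5  2.6] M [-0.633  0.429  0.156] gap 41.1mm j6 0.72 eff6 0.078 j1 0.06
```

>>> carry_out --increments '[0, 0, 0, 0, 0, 0.04, 0, 0, 0, 0, 0, 0.04]'

```text
time: 7.08
tcp_pos: [0.5204, 0.1425, 0.1283]
tool_rot: [0.886, 0.464, -0.0, -0.0]
wrist_force: [-3.3, -2.6, 5.8]
finger_gap: 0.441
```

```bash
python3 st.py
```

```text
t 7.08 yaw 55.33 tcp [0.5204 0.1425 0.1283] F [-3.3 -2.6  5.8] M [-0.559  0.441  0.14 ] gap 41.4mm j6 0.66 eff6 0.108 j1 0.06
```

>>> carry_out --increments '[0, 0, 0, 0, 0, 0.04, 0, 0, 0, 0, 0, 0.04]'

```text
time: 7.32
tcp_pos: [0.5203, 0.1426, 0.1284]
tool_rot: [0.871, 0.492, -0.0, -0.0]
wrist_force: [-3.2, -1.7, 6.1]
finger_gap: 0.439
```

```bash
python3 st.py
```

```text
t 7.33 yaw 58.88 tcp [0.5203 0.1426 0.1284] F [-3.2 -1.7  6.1] M [-0.439  0.637 -0.093] gap 41.2mm j6 0.60 eff6 -0.161 j1 0.06
```

>>> carry_out --increments '[0, 0, 0, 0, 0, 0.03, 0, 0, 0, 0, 0, 0.03]'

```text
time: 7.58
tcp_pos: [0.5202, 0.1426, 0.1283]
tool_rot: [0.859, 0.512, -0.0, -0.001]
wrist_force: [-3.4, -2.1, 7.4]
finger_gap: 0.44
```

```bash
python3 st.py
```

```text
t 7.58 yaw 61.54 tcp [0.5202 0.1426 0.1283] F [-3.4 -2.1  7.4] M [-0.468  0.623 -0.244] gap 41.3mm j6 0.55 eff6 -0.306 j1 0.06
```

>>> carry_out --increments '[0, 0, 0, 0, 0, 0.02, 0, 0, 0, 0, 0, 0.02]'

```text
time: 7.82
tcp_pos: [0.5201, 0.1427, 0.1283]
tool_rot: [0.851, 0.525, -0.0, -0.001]
wrist_force: [-3.0, -3.3, 7.0]
finger_gap: 0.441
```

```bash
python3 st.py
```

```text
t 7.83 yaw 63.30 tcp [0.5201 0.1427 0.1283] F [-3.  -3.3  7. ] M [-0.411  0.698 -0.467] gap 41.4mm j6 0.52 eff6 -0.449 j1 0.06
```

>>> carry_out --increments '[0, 0, 0, 0, 0, 0.02, 0, 0, 0, 0, 0, 0.02]'

```text
time: 8.07
tcp_pos: [0.5202, 0.1427, 0.1284]
tool_rot: [0.842, 0.539, -0.0, -0.001]
wrist_force: [-3.8, -0.5, 6.6]
finger_gap: 0.44
```

```bash
python3 st.py
```

```text
t 8.07 yaw 65.20 tcp [0.5202 0.1427 0.1284] F [-3.8 -0.5  6.6] M [-0.376  0.701  0.224] gap 41.4mm j6 0.49 eff6 0.130 j1 0.06
```

>>> carry_out --increments '[0, 0, 0, 0, 0, 0.06, 0, 0, 0, 0, 0, 0.06]'

```text
time: 8.32
tcp_pos: [0.52, 0.1428, 0.1284]
tool_rot: [0.816, 0.578, -0.001, -0.001]
wrist_force: [-4.1, -0.8, 4.9]
finger_gap: 0.44
```

```bash
python3 st.py
```

```text
t 8.32 yaw 70.64 tcp [0.52   0.1428 0.1284] F [-4.1 -0.8  4.9] M [-0.381  0.827  0.141] gap 41.4mm j6 0.39 eff6 0.062 j1 0.06
```

>>> carry_out --increments '[0, 0, 0, 0, 0, 0.03, 0, 0, 0, 0, 0, 0.03]'

```text
time: 8.57
tcp_pos: [0.5199, 0.1428, 0.1283]
tool_rot: [0.802, 0.597, -0.001, -0.001]
wrist_force: [-5.2, -2.3, 7.0]
finger_gap: 0.44
```

```bash
python3 st.py
```

```text
t 8.57 yaw 73.29 tcp [0.5199 0.1428 0.1283] F [-5.2 -2.3  7. ] M [-0.393  0.849  0.035] gap 41.3mm j6 0.35 eff6 -0.068 j1 0.06
```

>>> carry_out --increments '[0, 0, 0, 0, 0, 0.03, 0, 0, 0, 0, 0, 0.03]'

```text
time: 8.82
tcp_pos: [0.5198, 0.1428, 0.1283]
tool_rot: [0.788, 0.616, -0.001, -0.001]
wrist_force: [-5.1, -1.9, 6.9]
finger_gap: 0.441
```

```bash
python3 st.py
```

```text
t 8.82 yaw 75.98 tcp [0.5198 0.1428 0.1283] F [-5.1 -1.9  6.9] M [-0.417  0.946 -0.117] gap 41.4mm j6 0.30 eff6 -0.161 j1 0.06
```

>>> carry_out --increments '[0, 0, 0, 0, 0, 0.03, 0, 0, 0, 0, 0, 0.03]'

```text
time: 9.07
tcp_pos: [0.5197, 0.1429, 0.1284]
tool_rot: [0.773, 0.634, -0.001, -0.001]
wrist_force: [-5.3, -1.4, 6.8]
finger_gap: 0.44
```

```bash
python3 st.py
```

```text
t 9.07 yaw 78.68 tcp [0.5197 0.1429 0.1284] F [-5.3 -1.4  6.8] M [-0.344  1.014 -0.048] gap 41.4mm j6 0.25 eff6 -0.112 j1 0.06
```

>>> carry_out --increments '[0, 0, 0, 0, 0, 0.06, 0, 0, 0, 0, 0, 0.06]'

```text
time: 9.32
tcp_pos: [0.5196, 0.1428, 0.1283]
tool_rot: [0.742, 0.67, -0.001, -0.001]
wrist_force: [-6.7, -0.5, 7.5]
finger_gap: 0.438
```

```bash
python3 st.py
```

```text
t 9.32 yaw 84.14 tcp [0.5196 0.1428 0.1283] F [-6.7 -0.5  7.5] M [-0.317  0.904  0.311] gap 41.1mm j6 0.16 eff6 0.139 j1 0.06
```

>>> carry_out --increments '[0, 0, 0, 0, 0, 0.04, 0, 0, 0, 0, 0, 0.04]'

```text
time: 9.57
tcp_pos: [0.5194, 0.1429, 0.1283]
tool_rot: [0.721, 0.693, -0.001, -0.001]
wrist_force: [-6.6, -3.5, 8.4]
finger_gap: 0.439
```

```bash
python3 st.py
```

```text
t 9.57 yaw 87.71 tcp [0.5194 0.1429 0.1283] F [-6.6 -3.5  8.4] M [-0.358  1.165  0.028] gap 41.3mm j6 0.10 eff6 -0.077 j1 0.06
```

>>> carry_out --increments '[0, 0, 0, 0, 0, 0.03, 0, 0, 0, 0, 0, 0.03]'

```text
time: 9.82
tcp_pos: [0.5194, 0.1429, 0.1283]
tool_rot: [0.705, 0.71, -0.001, -0.001]
wrist_force: [-7.2, -1.3, 8.6]
finger_gap: 0.437
```

```bash
python3 st.py
```

```text
t 9.82 yaw 90.39 tcp [0.5194 0.1429 0.1283] F [-7.2 -1.3  8.6] M [-0.408  1.223 -0.108] gap 41.0mm j6 0.05 eff6 -0.133 j1 0.06
```

>>> carry_out --increments '[0, 0, 0, 0, 0, 0.03, 0, 0, 0, 0, 0, 0.03]'

```text
time: 10.07
tcp_pos: [0.5193, 0.1429, 0.1283]
tool_rot: [0.688, 0.726, -0.001, -0.002]
wrist_force: [-7.2, -1.4, 9.4]
finger_gap: 0.443
```

```bash
python3 st.py
```

```text
t 10.07 yaw 93.07 tcp [0.5193 0.1429 0.1283] F [-7.2 -1.4  9.4] M [-0.444  1.325 -0.149] gap 41.6mm j6 0.00 eff6 -0.232 j1 0.06
```

>>> carry_out --increments '[-0.01, 0, 0, 0, 0, 0.02, -0.01, 0, 0, 0, 0, 0.02]'

```text
time: 10.32
tcp_pos: [0.5191, 0.1429, 0.1284]
tool_rot: [0.677, 0.736, 0.0, -0.001]
wrist_force: [-3.5, -0.8, 6.4]
finger_gap: 0.437
```

```bash
python3 st.py
```

```text
t 10.32 yaw 94.82 tcp [0.5191 0.1429 0.1284] F [-3.5 -0.8  6.4] M [-0.322  0.529 -0.272] gap 41.0mm j6 -0.03 eff6 -0.357 j1 0.06
```

>>> carry_out --increments '[0, 0, 0, 0, 0, 0.02, 0, 0, 0, 0, 0, 0.02]'

```text
time: 10.58
tcp_pos: [0.519, 0.1428, 0.1283]
tool_rot: [0.665, 0.747, -0.0, -0.001]
wrist_force: [-3.8, -0.4, 7.4]
finger_gap: 0.436
```

```bash
python3 st.py
```

```text
t 10.57 yaw 96.69 tcp [0.519  0.1428 0.1283] F [-3.8 -0.4  7.4] M [-0.297  0.601  0.056] gap 41.0mm j6 -0.06 eff6 0.069 j1 0.06
```

>>> carry_out --increments '[0, 0, 0, 0, 0, 0.05, 0, 0, 0, 0, 0, 0.05]'

```text
time: 10.82
tcp_pos: [0.5189, 0.1428, 0.1283]
tool_rot: [0.634, 0.773, -0.0, -0.001]
wrist_force: [-4.2, -1.5, 9.5]
finger_gap: 0.438
```

```bash
python3 st.py
```

```text
t 10.82 yaw 101.24 tcp [0.5189 0.1428 0.1283] F [-4.2 -1.5  9.5] M [-0.324  0.638  0.172] gap 41.2mm j6 -0.14 eff6 0.081 j1 0.06
```

>>> carry_out --increments '[0, 0, 0, 0, 0, 0.03, 0, 0, 0, 0, 0, 0.03]'

```text
time: 11.08
tcp_pos: [0.5188, 0.1428, 0.1284]
tool_rot: [0.616, 0.788, -0.0, -0.001]
wrist_force: [-5.2, -1.5, 9.1]
finger_gap: 0.438
```

```bash
python3 st.py
```

```text
t 11.07 yaw 103.92 tcp [0.5188 0.1428 0.1284] F [-5.2 -1.5  9.1] M [-0.365  0.788  0.105] gap 41.2mm j6 -0.19 eff6 0.008 j1 0.06
```

>>> carry_out --increments '[0, 0, 0, 0, 0, 0.03, 0, 0, 0, 0, 0, 0.03]'

```text
time: 11.32
tcp_pos: [0.5187, 0.1428, 0.1284]
tool_rot: [0.598, 0.802, -0.0, -0.001]
wrist_force: [-4.8, -2.1, 7.5]
finger_gap: 0.439
```

```bash
python3 st.py
```

```text
t 11.32 yaw 106.58 tcp [0.5187 0.1428 0.1284] F [-4.8 -2.1  7.5] M [-0.422  0.933 -0.031] gap 41.2mm j6 -0.23 eff6 -0.157 j1 0.06
```

>>> carry_out --increments '[0, 0, 0, 0, 0, 0.02, 0, 0, 0, 0, 0, 0.02]'

```text
time: 11.58
tcp_pos: [0.5187, 0.1428, 0.1284]
tool_rot: [0.585, 0.811, -0.0, -0.001]
wrist_force: [-4.3, -1.4, 7.8]
finger_gap: 0.441
```

```bash
python3 st.py
```

```text
t 11.57 yaw 108.35 tcp [0.5187 0.1428 0.1284] F [-4.3 -1.4  7.8] M [-0.413  0.914 -0.234] gap 41.5mm j6 -0.26 eff6 -0.273 j1 0.06
```

>>> carry_out --increments '[0, 0, 0, 0, 0, 0.02, 0, 0, 0, 0, 0, 0.02]'

```text
time: 11.82
tcp_pos: [0.5186, 0.1428, 0.1284]
tool_rot: [0.573, 0.82, -0.0, -0.001]
wrist_force: [-4.7, -2.4, 8.8]
finger_gap: 0.442
```

```bash
python3 st.py
```

```text
t 11.82 yaw 110.11 tcp [0.5186 0.1428 0.1284] F [-4.7 -2.4  8.8] M [-0.445  0.953 -0.376] gap 41.6mm j6 -0.29 eff6 -0.453 j1 0.06
```

>>> carry_out --increments '[0, 0, 0, 0, 0, 0.015, 0, 0, 0, 0, 0, 0.015]'

```text
time: 12.08
tcp_pos: [0.5186, 0.1428, 0.1284]
tool_rot: [0.563, 0.827, -0.001, -0.001]
wrist_force: [-5.3, -1.7, 5.2]
finger_gap: 0.439
```

```bash
python3 st.py
```

```text
t 12.07 yaw 111.53 tcp [0.5186 0.1428 0.1284] F [-5.3 -1.7  5.2] M [-0.456  0.802 -0.065] gap 41.2mm j6 -0.32 eff6 -0.140 j1 0.06
```

>>> carry_out --increments '[0, 0, 0, 0, 0, 0.045, 0, 0, 0, 0, 0, 0.045]'

```text
time: 12.32
tcp_pos: [0.5184, 0.1427, 0.1284]
tool_rot: [0.533, 0.846, -0.001, -0.001]
wrist_force: [-5.9, -2.0, 6.0]
finger_gap: 0.44
```

```bash
python3 st.py
```

```text
t 12.32 yaw 115.64 tcp [0.5184 0.1427 0.1284] F [-5.9 -2.   6. ] M [-0.529  1.008  0.154] gap 41.4mm j6 -0.39 eff6 0.108 j1 0.06
```

>>> carry_out --increments '[0, 0, 0, 0, 0, 0.03, 0, 0, 0, 0, 0, 0.03]'

```text
time: 12.58
tcp_pos: [0.5183, 0.1427, 0.1284]
tool_rot: [0.512, 0.859, -0.001, -0.001]
wrist_force: [-6.2, -1.6, 8.0]
finger_gap: 0.443
```

```bash
python3 st.py
```

```text
t 12.57 yaw 118.34 tcp [0.5183 0.1427 0.1284] F [-6.2 -1.6  8. ] M [-0.526  1.06   0.212] gap 41.6mm j6 -0.44 eff6 0.113 j1 0.06
```

>>> carry_out --increments '[0, 0, 0, 0, 0, 0.03, 0, 0, 0, 0, 0, 0.03]'

```text
time: 12.82
tcp_pos: [0.5183, 0.1426, 0.1284]
tool_rot: [0.492, 0.87, -0.001, -0.001]
wrist_force: [-5.6, -2.4, 7.4]
finger_gap: 0.436
```

```bash
python3 st.py
```

```text
t 12.82 yaw 121.01 tcp [0.5183 0.1426 0.1284] F [-5.6 -2.4  7.4] M [-0.552  1.085 -0.027] gap 40.9mm j6 -0.48 eff6 -0.036 j1 0.06
```

>>> carry_out --increments '[0, 0, 0, 0, 0, 0.025, 0, 0, 0, 0, 0, 0.025]'

```text
time: 13.08
tcp_pos: [0.5182, 0.1426, 0.1283]
tool_rot: [0.475, 0.88, -0.001, -0.002]
wrist_force: [-7.3, -2.6, 8.9]
finger_gap: 0.44
```

```bash
python3 st.py
```

```text
t 13.07 yaw 123.23 tcp [0.5182 0.1426 0.1283] F [-7.3 -2.6  8.9] M [-0.589  1.08  -0.077] gap 41.3mm j6 -0.52 eff6 -0.131 j1 0.06
```

>>> carry_out --increments '[0, 0, 0, 0, 0, 0.02, 0, 0, 0, 0, 0, 0.02]'

```text
time: 13.32
tcp_pos: [0.5182, 0.1425, 0.1283]
tool_rot: [0.462, 0.887, -0.001, -0.002]
wrist_force: [-7.2, -3.0, 8.7]
finger_gap: 0.439
```

```bash
python3 st.py
```

```text
t 13.32 yaw 124.99 tcp [0.5182 0.1425 0.1283] F [-7.2 -3.   8.7] M [-0.651  1.144 -0.339] gap 41.3mm j6 -0.55 eff6 -0.347 j1 0.06
```

>>> carry_out --increments '[0, 0, 0, 0, 0, 0.015, 0, 0, 0, 0, 0, 0.015]'

```text
time: 13.58
tcp_pos: [0.5181, 0.1425, 0.1283]
tool_rot: [0.452, 0.892, -0.001, -0.002]
wrist_force: [-7.1, -3.7, 9.1]
finger_gap: 0.439
```

```bash
python3 st.py
```

```text
t 13.57 yaw 126.30 tcp [0.5181 0.1425 0.1283] F [-7.1 -3.7  9.1] M [-0.639  1.188 -0.487] gap 41.3mm j6 -0.58 eff6 -0.529 j1 0.06
```

>>> carry_out --increments '[0, 0, 0, 0, 0, 0.013, 0, 0, 0, 0, 0, 0.013]'

```text
time: 13.82
tcp_pos: [0.5181, 0.1425, 0.1283]
tool_rot: [0.443, 0.897, -0.001, -0.002]
wrist_force: [-6.2, -3.8, 9.4]
finger_gap: 0.438
```

```bash
python3 st.py
```

```text
t 13.82 yaw 127.44 tcp [0.5181 0.1425 0.1283] F [-6.2 -3.8  9.4] M [-0.643  1.273 -0.704] gap 41.2mm j6 -0.60 eff6 -0.692 j1 0.06
```

>>> carry_out --increments '[0, 0, 0, 0, 0, 0.009, 0, 0, 0, 0, 0, 0.009]'

```text
time: 14.08
tcp_pos: [0.5181, 0.1425, 0.1283]
tool_rot: [0.437, 0.9, -0.001, -0.002]
wrist_force: [-7.4, -3.9, 9.3]
finger_gap: 0.44
```

```bash
python3 st.py
```

```text
t 14.07 yaw 128.22 tcp [0.5181 0.1425 0.1283] F [-7.4 -3.9  9.3] M [-0.737  1.218 -0.745] gap 41.4mm j6 -0.61 eff6 -0.799 j1 0.06
```

>>> carry_out --increments '[0, 0, 0, 0, 0, -0.08, 0, 0, 0, 0, 0, -0.08]'

```text
time: 14.32
tcp_pos: [0.5183, 0.1426, 0.1283]
tool_rot: [0.491, 0.871, -0.001, -0.001]
wrist_force: [-7.0, -2.2, 10.1]
finger_gap: 0.438
```

```bash
python3 st.py
```

```text
t 14.32 yaw 121.13 tcp [0.5183 0.1426 0.1283] F [-7.  -2.2 10.1] M [-0.501  1.182  0.023] gap 41.2mm j6 -0.49 eff6 0.176 j1 0.06
```

>>> carry_out --increments '[0, 0, 0, 0, 0, 0, 0, 0, 0, 0, 0, 0, -0.017, -0.008, 0, 0, 0, 0, -0.017, -0.008, 0, 0, 0, 0]' --fingers 65

```text
time: 14.82
tcp_pos: [0.5172, 0.1415, 0.128]
tool_rot: [0.491, 0.871, 0.0, -0.0]
wrist_force: [-0.1, -0.4, -0.9]
finger_gap: 0.647
```

```bash
python3 st.py
```

```text
t 14.82 yaw 121.21 tcp [0.5172 0.1415 0.128 ] F [-0.1 -0.4 -0.9] M [-0.033 -0.093 -0.014] gap 60.8mm j6 -0.49 eff6 -0.002 j1 0.06
```

>>> carry_out --increments '[0, 0, 0, 0, 0, 0, 0, 0, 0, 0, 0, 0, 0, 0, 0, 0, 0, 0, 0, 0, 0, 0, 0, 0]' --fingers 0 --squeeze 40

```text
time: 15.32
tcp_pos: [0.5181, 0.1418, 0.1284]
tool_rot: [0.491, 0.871, 0.001, 0.001]
wrist_force: [5.4, 3.2, -3.1]
finger_gap: 0.439
```

```bash
python3 st.py
```

```text
t 15.32 yaw 121.20 tcp [0.5181 0.1418 0.1284] F [ 5.4  3.2 -3.1] M [ 0.51  -0.857 -0.   ] gap 41.2mm j6 -0.49 eff6 -0.033 j1 0.06
```

>>> carry_out --increments '[0.006, 0.003, 0, 0, 0, -0.05, 0.006, 0.003, 0, 0, 0, -0.05]'

```text
time: 15.58
tcp_pos: [0.5183, 0.1419, 0.1284]
tool_rot: [0.524, 0.852, 0.0, 0.0]
wrist_force: [1.9, 2.2, -0.7]
finger_gap: 0.439
```

```bash
python3 st.py
```

```text
t 15.57 yaw 116.81 tcp [0.5183 0.1419 0.1284] F [ 1.9  2.2 -0.7] M [ 0.341 -0.506  0.204] gap 41.3mm j6 -0.41 eff6 0.404 j1 0.06
```

>>> carry_out --increments '[0, 0, 0, 0, 0, -0.04, 0, 0, 0, 0, 0, -0.04]'

```text
time: 15.82
tcp_pos: [0.5184, 0.1419, 0.1284]
tool_rot: [0.551, 0.835, 0.0, 0.0]
wrist_force: [2.6, 2.7, 1.0]
finger_gap: 0.439
```

```bash
python3 st.py
```

```text
t 15.82 yaw 113.19 tcp [0.5184 0.1419 0.1284] F [2.6 2.7 1. ] M [ 0.365 -0.494 -0.025] gap 41.3mm j6 -0.35 eff6 0.071 j1 0.06
```

>>> carry_out --increments '[0, 0, 0, 0, 0, -0.04, 0, 0, 0, 0, 0, -0.04]'

```text
time: 16.08
tcp_pos: [0.5185, 0.1419, 0.1285]
tool_rot: [0.577, 0.817, 0.0, 0.0]
wrist_force: [2.9, 2.2, -0.9]
finger_gap: 0.439
```

```bash
python3 st.py
```

```text
t 16.07 yaw 109.58 tcp [0.5185 0.1419 0.1285] F [ 2.9  2.2 -0.9] M [ 0.536 -0.602 -0.279] gap 41.2mm j6 -0.29 eff6 -0.173 j1 0.06
```

>>> carry_out --increments '[0, 0, 0, 0, 0, -0.03, 0, 0, 0, 0, 0, -0.03]'

```text
time: 16.32
tcp_pos: [0.5185, 0.1419, 0.1284]
tool_rot: [0.595, 0.803, 0.001, 0.0]
wrist_force: [4.4, 3.5, -1.0]
finger_gap: 0.439
```

```bash
python3 st.py
```

```text
t 16.32 yaw 106.91 tcp [0.5185 0.1419 0.1284] F [ 4.4  3.5 -1. ] M [ 0.584 -0.735 -0.151] gap 41.3mm j6 -0.24 eff6 -0.054 j1 0.06
```

>>> carry_out --increments '[0, 0, 0, 0, 0, -0.05, 0, 0, 0, 0, 0, -0.05]'

```text
time: 16.58
tcp_pos: [0.5186, 0.142, 0.1285]
tool_rot: [0.626, 0.78, 0.001, 0.0]
wrist_force: [5.2, 3.7, -4.6]
finger_gap: 0.44
```

```bash
python3 st.py
```

```text
t 16.57 yaw 102.45 tcp [0.5186 0.142  0.1285] F [ 5.2  3.7 -4.6] M [ 0.647 -0.899  0.167] gap 41.4mm j6 -0.16 eff6 0.268 j1 0.06
```

>>> carry_out --increments '[0, 0, 0, 0, 0, -0.04, 0, 0, 0, 0, 0, -0.04]'

```text
time: 16.82
tcp_pos: [0.5187, 0.142, 0.1285]
tool_rot: [0.651, 0.759, 0.001, 0.0]
wrist_force: [5.2, 2.7, -2.4]
finger_gap: 0.442
```

```bash
python3 st.py
```

```text
t 16.82 yaw 98.83 tcp [0.5187 0.142  0.1285] F [ 5.2  2.7 -2.4] M [ 0.662 -0.853  0.136] gap 41.5mm j6 -0.10 eff6 0.136 j1 0.06
```

>>> carry_out --increments '[0, 0, 0, 0, 0, -0.04, 0, 0, 0, 0, 0, -0.04]'

```text
time: 17.08
tcp_pos: [0.5187, 0.142, 0.1284]
tool_rot: [0.674, 0.738, 0.001, 0.0]
wrist_force: [4.8, 3.6, -1.2]
finger_gap: 0.438
```

```bash
python3 st.py
```

```text
t 17.07 yaw 95.19 tcp [0.5187 0.142  0.1284] F [ 4.8  3.6 -1.2] M [ 0.682 -0.751 -0.121] gap 41.2mm j6 -0.03 eff6 -0.072 j1 0.06
```

>>> carry_out --increments '[0, 0, 0, 0, 0, -0.04, 0, 0, 0, 0, 0, -0.04]'

```text
time: 17.32
tcp_pos: [0.5188, 0.142, 0.1283]
tool_rot: [0.697, 0.717, 0.001, 0.0]
wrist_force: [5.5, 3.3, -1.1]
finger_gap: 0.443
```

```bash
python3 st.py
```

```text
t 17.32 yaw 91.59 tcp [0.5188 0.142  0.1283] F [ 5.5  3.3 -1.1] M [ 0.674 -1.007 -0.078] gap 41.7mm j6 0.03 eff6 -0.025 j1 0.06
```

>>> carry_out --increments '[0.01, 0.004, 0, 0, 0, -0.04, 0.01, 0.004, 0, 0, 0, -0.04]'

```text
time: 17.58
tcp_pos: [0.519, 0.1421, 0.1284]
tool_rot: [0.719, 0.695, -0.001, -0.0]
wrist_force: [0.8, 2.6, 1.0]
finger_gap: 0.442
```

```bash
python3 st.py
```

```text
t 17.57 yaw 88.07 tcp [0.519  0.1421 0.1284] F [0.8 2.6 1. ] M [ 0.237 -0.12   0.088] gap 41.5mm j6 0.09 eff6 0.181 j1 0.06
```

>>> carry_out --increments '[0, 0, 0, 0, 0, -0.04, 0, 0, 0, 0, 0, -0.04]'

```text
time: 17.82
tcp_pos: [0.5191, 0.1421, 0.1283]
tool_rot: [0.74, 0.672, -0.0, -0.0]
wrist_force: [1.3, 0.4, 1.2]
finger_gap: 0.436
```

```bash
python3 st.py
```

```text
t 17.82 yaw 84.46 tcp [0.5191 0.1421 0.1283] F [1.3 0.4 1.2] M [ 0.263 -0.122  0.057] gap 41.0mm j6 0.15 eff6 0.172 j1 0.06
```

>>> carry_out --increments '[0, 0, 0, 0, 0, -0.04, 0, 0, 0, 0, 0, -0.04]'

```text
time: 18.08
tcp_pos: [0.5192, 0.1421, 0.1283]
tool_rot: [0.761, 0.648, -0.0, -0.0]
wrist_force: [0.4, 1.5, 4.4]
finger_gap: 0.439
```

```bash
python3 st.py
```

```text
t 18.07 yaw 80.83 tcp [0.5192 0.1421 0.1283] F [0.4 1.5 4.4] M [ 0.235  0.008 -0.09 ] gap 41.3mm j6 0.22 eff6 0.005 j1 0.06
```

>>> carry_out --increments '[0, 0, 0, 0, 0, -0.04, 0, 0, 0, 0, 0, -0.04]'

```text
time: 18.32
tcp_pos: [0.5193, 0.1421, 0.1283]
tool_rot: [0.781, 0.624, -0.0, -0.0]
wrist_force: [0.6, -0.2, 1.8]
finger_gap: 0.44
```

```bash
python3 st.py
```

```text
t 18.32 yaw 77.21 tcp [0.5193 0.1421 0.1283] F [ 0.6 -0.2  1.8] M [ 0.093 -0.061 -0.277] gap 41.4mm j6 0.28 eff6 -0.118 j1 0.06
```

>>> carry_out --increments '[0, 0, 0, 0, 0, -0.04, 0, 0, 0, 0, 0, -0.04]'

```text
time: 18.58
tcp_pos: [0.5194, 0.1421, 0.1283]
tool_rot: [0.8, 0.599, -0.0, 0.0]
wrist_force: [0.2, -0.6, 3.5]
finger_gap: 0.44
```

```bash
python3 st.py
```

```text
t 18.57 yaw 73.66 tcp [0.5194 0.1421 0.1283] F [ 0.2 -0.6  3.5] M [0.093 0.012 0.03 ] gap 41.4mm j6 0.34 eff6 0.097 j1 0.06
```

>>> carry_out --increments '[0, 0, 0, 0, 0, -0.04, 0, 0, 0, 0, 0, -0.04]'

```text
time: 18.82
tcp_pos: [0.5195, 0.1421, 0.1284]
tool_rot: [0.819, 0.574, 0.0, 0.0]
wrist_force: [1.0, 0.1, 2.1]
finger_gap: 0.437
```

```bash
python3 st.py
```

```text
t 18.82 yaw 70.07 tcp [0.5195 0.1421 0.1284] F [1.  0.1 2.1] M [ 0.069 -0.089  0.154] gap 41.1mm j6 0.40 eff6 0.194 j1 0.06
```

>>> carry_out --increments '[0, 0, 0, 0, 0, -0.03, 0, 0, 0, 0, 0, -0.03]'

```text
time: 19.08
tcp_pos: [0.5195, 0.1421, 0.1283]
tool_rot: [0.832, 0.554, 0.0, 0.0]
wrist_force: [1.8, -0.7, 3.6]
finger_gap: 0.441
```

```bash
python3 st.py
```

```text
t 19.07 yaw 67.33 tcp [0.5195 0.1421 0.1283] F [ 1.8 -0.7  3.6] M [ 0.017 -0.167 -0.067] gap 41.5mm j6 0.45 eff6 -0.047 j1 0.06
```

>>> carry_out --increments '[0, 0, 0, 0, 0, -0.03, 0, 0, 0, 0, 0, -0.03]'

```text
time: 19.32
tcp_pos: [0.5195, 0.1421, 0.1283]
tool_rot: [0.845, 0.534, 0.0, 0.0]
wrist_force: [0.3, -0.1, 3.2]
finger_gap: 0.443
```

```bash
python3 st.py
```

```text
t 19.32 yaw 64.62 tcp [0.5195 0.1421 0.1283] F [ 0.3 -0.1  3.2] M [ 0.013 -0.066 -0.078] gap 41.6mm j6 0.50 eff6 0.038 j1 0.06
```

>>> carry_out --increments '[0, 0, 0, 0, 0, -0.03, 0, 0, 0, 0, 0, -0.03]'

```text
time: 19.58
tcp_pos: [0.5196, 0.1421, 0.1283]
tool_rot: [0.858, 0.514, 0.0, 0.0]
wrist_force: [1.1, -0.4, 3.0]
finger_gap: 0.445
```

```bash
python3 st.py
```

```text
t 19.57 yaw 61.89 tcp [0.5196 0.1421 0.1283] F [ 1.1 -0.4  3. ] M [ 0.069 -0.15  -0.191] gap 41.8mm j6 0.55 eff6 -0.074 j1 0.06
```

>>> carry_out --increments '[0, 0, 0, 0, 0, -0.03, 0, 0, 0, 0, 0, -0.03]'

```text
time: 19.82
tcp_pos: [0.5196, 0.1421, 0.1284]
tool_rot: [0.869, 0.494, 0.0, 0.0]
wrist_force: [2.3, -1.5, 1.5]
finger_gap: 0.438
```

```bash
python3 st.py
```

```text
t 19.82 yaw 59.21 tcp [0.5196 0.1421 0.1284] F [ 2.3 -1.5  1.5] M [-0.2   -0.458 -0.028] gap 41.2mm j6 0.59 eff6 -0.010 j1 0.06
```

>>> carry_out --increments '[0, 0, 0, 0, 0, 0, 0, 0, 0, 0, 0, 0, 0, 0, 0, 0, 0, 0, 0, 0, 0, 0, 0, 0]' --fingers 75

```text
time: 20.32
tcp_pos: [0.5191, 0.1423, 0.128]
tool_rot: [0.87, 0.493, -0.0, -0.0]
wrist_force: [-0.1, 0.2, 0.2]
finger_gap: 0.748
```

```bash
python3 st.py
```

```text
t 20.32 yaw 59.14 tcp [0.5191 0.1423 0.128 ] F [-0.1  0.2  0.2] M [-0.033 -0.06   0.056] gap 70.3mm j6 0.60 eff6 -0.002 j1 0.06
```

>>> carry_out --increments '[0, 0, 0.3, 0, 0, 0, 0, 0, 0.6, 0, 0, 0, 0, 0, 0.6, 0, 0, 0]'

```text
time: 20.7
tcp_pos: [0.5213, 0.1424, 0.2035]
tool_rot: [0.87, 0.493, 0.003, 0.001]
wrist_force: [0.1, 0.2, -0.1]
finger_gap: 0.749
```

>>> carry_out --increments '[-0.28, -0.66, 0, 0, 0, -0.32, -0.28, -0.66, 0, 0, 0, -0.32, -0.28, -0.66, 0, 0, 0, -0.32, -0.28, -0.66, 0, 0, 0, -0.32]' --fingers 0 --squeeze 15

```text
time: 21.2
tcp_pos: [0.485, 0.0629, 0.1989]
tool_rot: [0.965, 0.262, -0.001, -0.0]
wrist_force: [-0.2, 0.3, -0.6]
finger_gap: 0.359
```

>>> carry_out --increments '[-0.28, -0.66, 0, 0, 0, -0.32, -0.28, -0.66, 0, 0, 0, -0.32, -0.28, -0.66, 0, 0, 0, -0.32, -0.28, -0.66, 0, 0, 0, -0.32]'

```text
time: 21.7
tcp_pos: [0.4519, -0.016, 0.1996]
tool_rot: [1.0, 0.015, -0.001, -0.0]
wrist_force: [0.1, 0.4, 0.1]
finger_gap: 0.005
```

```bash
python3 st.py
python3 - <<'E'
from cell import env, vision
import cv2
ims=[]
for c,(u,v) in (("side",(285,235)),("top",(257,210))):
    im=vision.camera(c); ims.append(cv2.resize(im[v-65:v+65,u-65:u+65],None,fx=3,fy=3,interpolation=cv2.INTER_CUBIC))
    for n in ["selector_top","lock_tip","lock_base","tin_mid","stop_lug"]:
        r=vision.mark_of(n,c); print(c,n,[( [round(float(x),4) for x in q["point"]],round(q["score"],2)) for q in r[:2]])
cv2.imwrite("pics/c1.png",cv2.hconcat(ims))
E
```

```text
t 21.70 yaw 1.71 tcp [ 0.4519 -0.016   0.1996] F [0.1 0.4 0.1] M [ 0.001 -0.033 -0.014] gap 0.5mm j6 1.25 eff6 0.254 j1 -0.29
side selector_top [([0.5227, 0.1396, 0.1391], 0.96)]
side lock_tip [([0.4932, -0.0147, 0.1522], 0.53)]
side lock_base [([0.5244, -0.017, 0.06], 0.86)]
side tin_mid [([0.472, 0.0612, 0.073], 0.49)]
side stop_lug [([0.545, 0.1545, 0.1001], 0.68)]
top selector_top [([0.5166, 0.1378, 0.1385], 0.66), ([0.5593, 0.06, 0.003], 0.22)]
top lock_tip [([0.5596, 0.0626, 0.0052], 0.57)]
top lock_base [([0.5177, 0.1414, 0.1379], 0.53), ([0.5261, -0.0177, 0.0641], 0.5)]
top tin_mid []
top stop_lug [([0.5464, 0.1539, 0.1044], 0.66), ([0.5176, 0.1407, 0.0607], 0.42)]
```

View pics/c1.png

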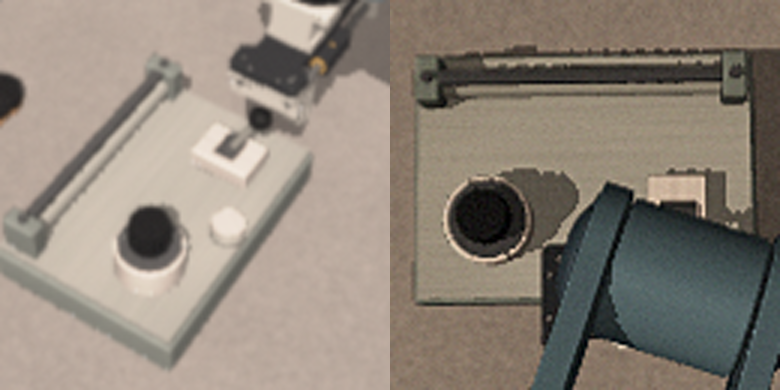

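The left crop shows the gripper ahead of the ball at (262,118), with the lever still leaning to the front. The knob is at (152,232) and the tin at (228,225), both where they were. The lug reads the same as before. I'm descending and pushing.

>>> carry_out --increments '[0, -0.01, -0.2, 0, 0, 0, 0, -0.01, -0.38, 0, 0, 0, 0, -0.01, -0.38, 0, 0, 0]'

```text
time: 22.68
tcp_pos: [0.4509, -0.017, 0.1531]
tool_rot: [1.0, 0.013, -0.002, -0.001]
wrist_force: [-1.4, 0.7, 0.5]
finger_gap: 0.001
```

>>> carry_out --increments '[0.12, 0.005, 0, 0, 0, 0, 0.24, 0.01, 0, 0, 0, 0, 0.36, 0.015, 0, 0, 0, 0, 0.48, 0.02, 0, 0, 0, 0, 0.6, 0.025, 0, 0, 0, 0]'

```text
time: 23.3
tcp_pos: [0.5252, -0.0144, 0.1549]
tool_rot: [1.0, 0.013, 0.0, 0.0]
wrist_force: [-0.4, 0.3, 0.4]
finger_gap: 0.008
```

```bash
python3 st.py
```

```text
t 23.30 yaw 1.53 tcp [ 0.5252 -0.0144  0.1549] F [-0.4  0.3  0.4] M [-0.001  0.254 -0.114] gap 0.7mm j6 1.30 eff6 -0.063 j1 -0.24
```

>>> carry_out --increments '[0.05, 0, 0, 0, 0, 0, 0.08, 0, 0, 0, 0, 0, 0.08, 0, 0, 0, 0, 0]'

```text
time: 23.68
tcp_pos: [0.5339, -0.0143, 0.1546]
tool_rot: [1.0, 0.013, 0.0, -0.0]
wrist_force: [0.0, 0.3, 0.0]
finger_gap: 0.002
```

```bash
python3 st.py
```

```text
t 23.68 yaw 1.52 tcp [ 0.5339 -0.0143  0.1546] F [0.  0.3 0. ] M [ 0.023  0.021 -0.017] gap 0.2mm j6 1.30 eff6 0.004 j1 -0.24
```

>>> carry_out --increments '[0.05, 0, 0, 0, 0, 0, 0.05, 0, 0, 0, 0, 0]'

```text
time: 23.92
tcp_pos: [0.5401, -0.0144, 0.1548]
tool_rot: [1.0, 0.013, 0.0, 0.0]
wrist_force: [0.3, -0.2, 0.7]
finger_gap: 0.006
```

```bash
python3 st.py
python3 - <<'E'
from cell import env, vision
for c in ("side",):
    vision.camera(c)
    for n in ["lock_tip"]:
        r=vision.mark_of(n,c); print(c,n,[( [round(float(x),4) for x in q["point"]],round(q["score"],2)) for q in r[:2]])
E
```

```text
t 23.93 yaw 1.52 tcp [ 0.5401 -0.0144  0.1548] F [ 0.3 -0.2  0.7] M [-0.001 -0.017 -0.01 ] gap 0.6mm j6 1.31 eff6 0.006 j1 -0.24
side lock_tip [([0.5607, -0.0145, 0.1528], 0.57), ([0.4738, 0.0629, 0.0709], 0.54)]
```

>>> carry_out --increments '[0.04, 0, 0, 0, 0, 0, 0.04, 0, 0, 0, 0, 0]'

```text
time: 24.28
tcp_pos: [0.5432, -0.0143, 0.1545]
tool_rot: [1.0, 0.013, -0.003, -0.0]
wrist_force: [-7.3, -0.5, 4.2]
finger_gap: 0.004
```

```bash
python3 st.py
```

```text
t 24.27 yaw 1.54 tcp [ 0.5432 -0.0143  0.1545] F [-7.3 -0.5  4.2] M [-0.002  1.352 -0.064] gap 0.4mm j6 1.31 eff6 -0.029 j1 -0.23
```

>>> carry_out --increments '[0.015, 0, 0, 0, 0, 0, 0.015, 0, 0, 0, 0, 0, 0.015, 0, 0, 0, 0, 0]'

```text
time: 24.65
tcp_pos: [0.5434, -0.0143, 0.1545]
tool_rot: [1.0, 0.013, -0.005, -0.0]
wrist_force: [-12.7, -0.4, 8.0]
finger_gap: 0.007
```

```bash
python3 st.py
```

```text
t 24.65 yaw 1.54 tcp [ 0.5434 -0.0143  0.1545] F [-12.7  -0.4   8. ] M [-0.089  2.383 -0.019] gap 0.7mm j6 1.31 eff6 -0.060 j1 -0.23
```

>>> carry_out --increments '[-0.2, 0, 0, 0, 0, 0, -0.4, 0, 0, 0, 0, 0, -0.4, 0, 0.6, 0, 0, 0, -0.5, 0, 1, 0, 0, 0, -0.5, 0, 1, 0, 0, 0]'

```text
time: 25.28
tcp_pos: [0.489, -0.015, 0.2808]
tool_rot: [1.0, 0.013, 0.006, 0.002]
wrist_force: [0.1, -0.1, 0.0]
finger_gap: 0.006
```

>>> carry_out --increments '[-0.6, -1, 0, 0, 0, 0, -0.6, -1, 0, 0, 0, 0, -0.6, -1, 0, 0, 0, 0]'

```text
time: 25.65
tcp_pos: [0.413, -0.1362, 0.2737]
tool_rot: [1.0, 0.011, -0.0, -0.0]
wrist_force: [0.6, 0.3, 0.1]
finger_gap: 0.006
```

>>> carry_out --increments '[0, -1, 0, 0, 0, 0, 0, -1, 0, 0, 0, 0, 0, -1, 0, 0, 0, 0, 0, -1, 0, 0, 0, 0]'

```text
time: 26.15
tcp_pos: [0.4146, -0.2536, 0.2738]
tool_rot: [1.0, 0.014, -0.0, -0.001]
wrist_force: [0.0, 0.7, -0.6]
finger_gap: 0.008
```

```bash
python3 st.py
python3 - <<'E'
from cell import env, vision
import cv2
ims=[]
for c,(u,v) in (("side",(285,235)),("top",(257,210))):
    im=vision.camera(c); ims.append(cv2.resize(im[v-65:v+65,u-65:u+65],None,fx=3,fy=3,interpolation=cv2.INTER_CUBIC))
    for n in ["lock_tip","tin_mid","stop_lug","glue","heat_gun"]:
        r=vision.mark_of(n,c); print(c,n,[( [round(float(x),4) for x in q["point"]],round(q["score"],2)) for q in r[:2]])
cv2.imwrite("pics/c2.png",cv2.hconcat(ims))
E
```

```text
t 26.15 yaw 1.55 tcp [ 0.4146 -0.2536  0.2738] F [ 0.   0.7 -0.6] M [ 0.056 -0.006 -0.033] gap 0.8mm j6 0.76 eff6 0.001 j1 -0.78
side lock_tip [([0.5658, -0.0176, 0.1486], 0.68), ([0.4759, 0.0627, 0.0717], 0.48)]
side tin_mid [([0.4758, 0.0628, 0.0697], 0.62)]
side stop_lug [([0.5437, 0.1542, 0.1016], 0.73), ([0.4736, 0.0635, 0.0733], 0.31)]
side glue [([0.5168, 0.4587, 0.0024], 0.57)]
side heat_gun [([0.5171, -0.467, -0.002], 0.68), ([0.5198, 0.1414, 0.1358], 0.43)]
top lock_tip [([0.5669, -0.018, 0.1517], 0.56)]
top tin_mid [([0.4744, 0.0664, 0.0708], 0.67)]
top stop_lug [([0.5456, 0.1548, 0.1038], 0.71), ([0.5168, 0.1374, 0.1377], 0.45)]
top glue [([0.5198, 0.465, 0.0002], 0.7)]
top heat_gun [([0.5176, -0.4629, -0.0022], 0.76)]
```

View pics/c2.png

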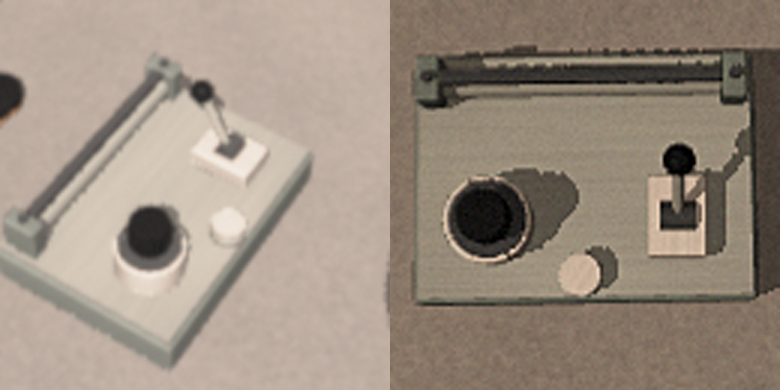

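The lever now leans to the rear: ball at (203,92) in the side crop and (679,158) in the top crop, about (0.566, -0.018, 0.150), which is its end position. The tin, jar, heat gun and lug are unmoved. I'm handing in.

```bash
python3 -c "
from cell import env
print(env.job_done())"
```

```text
the job is handed in; nothing more can be done
None
```

I set the selector to four clicks clockwise from its end stop, pushed the lock lever fully over to the rear, and handed the job in at about 26 s of the 72 s allowed.

- **End stop:** I turned the knob anticlockwise through six clicks, so it had started in the seventh notch. At the stop the torque rose steadily to 0.75–0.80 N m without dropping. That is above any notch's 0.6 N m and below the forcing limit of about 1.2 N m.
- **Four clicks:** I backed off to the first notch, re-gripped and turned clockwise. I felt four resist-then-pull cycles over about 62 degrees of tool turn. I let go where the torque was near zero, so the knob rests in the fifth notch.
- **Lock lever:** I pushed the ball until the wrist felt 12.7 N along the push with no further travel. The cameras then put the ball at about (0.566, -0.018, 0.150), within a few mm of its end position.
- **Left alone:** The tin, glue jar, heat gun and stop lug all read within the cameras' error of where they started, and the arm was clear of everything.

**Less certain:** The knob has no mark, so the count rests on torque alone. Joint effort and wrist moment differed by up to 0.2 N m. The third and fourth clicks measured about 15 degrees each, at or slightly under the stated minimum. The torque in the fourth click was also the least clear, though its notch matched the one I felt on the way anticlockwise.

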